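# Stack the keyed coin canisters on their stand

## Task

Stack the day's coin canisters on the keyed stand: first seat the gold (brass-coin, yellow) canister on the stand's red crown, turning it until its lugs drop into the notches and it sits fully home, then seat the silver (steel-coin, blue) canister fully home on the gold one in the same way. Keep both canisters upright throughout and leave the other things on the desk where they are.

Things in the scene. Friction and masses are not known exactly. Their poses are not given: they have to be found in the camera images.
- gold_mid (a point): Gold coin canister: round, clear body with brass coins inside, yellow flange and crown. 62 mm across, 78 high, about 0.3 kg. This point: its centre, 39 above its lowest face; z up its axis. The smooth round body spans 27 below to 25 above this point: grip across its 62 mm, at any yaw, 0 to 15 above this point is best. Starting yaw within 1 rad of the world's.
- gold_top (a point): Centre of the gold canister's top, 39 mm above its centre. The top 14 mm is a crown: a ring 40 inside, 61 outside, with three open notches 14 wide, 14 deep, right above its own lugs: towards -x (key, white stripe down the body there) and 70 degrees either side of +x. Parts fit at one yaw only, with about 4 degrees of play each way.
- gold_foot (a point): Centre of the gold canister's lowest face. It stands on a black pilot boss 35 mm across, 12 long, that enters the crown below with 2.5 mm play. Around it three yellow lugs hang 8 mm down from the flat underside (12 above this point), 10 wide, from 20 to 30 mm off the axis, towards -x and 70 degrees either side of +x.
- silver_mid (a point): Centre of the silver coin canister: steel coins inside, blue flange, lugs and crown; otherwise the same shape, size, stripe, axes and yaw range as the gold one, with the same lugs and notches. With its boss in the gold crown but the lugs standing on the rim, this point is 74 mm above the gold one's centre; fully home, underside flat on the rim, 66.
- stand_rim (a point): Centre of the top of the red crown of the stand, 50 mm above the desk. Crown shaped and sized as the canisters' crowns. Axes are those of the fixed grey plate below (not of the crown). A canister with its boss in the crown but the lugs standing on the rim has its centre 35 mm above this point; fully home, underside flat on the rim, 27.
- stand_mark (a point): White mark on the stand's grey plate (100 x 100 x 16 mm, fixed to the desk), 42 mm from its middle towards its -x; plate yaw within 0.5 rad of the world's. The crown sits on a stiff swivel that does not give in normal handling, left turned by an unmeasured angle up to 0.35 rad either way from the plate: see its notches, or feel for them by turning the canister.
- coins_a: Stack of 10 small brass coins, 27 across and 30 high; origin under its centre. Sizes in mm. Loose; not to be disturbed.
- coins_b: Stack of 8 small brass coins, 27 across and 24 high; origin under its centre. Sizes in mm. Loose; not to be disturbed.
- mouse: Black computer mouse, about 95 x 62 x 33; origin under its middle. Sizes in mm. Loose; not to be disturbed.
- pencup: Dark steel pen cup with pens, 76 across, 100 high (pens to 170); origin under its centre. Sizes in mm. Loose; not to be disturbed.
- stapler: Black and red stapler, 135 x 34 x 55 high; origin under its middle. Sizes in mm. Loose; not to be disturbed.
- glue: White glue bottle with orange cap, 44 across, 115 high; origin under its centre. Sizes in mm. Loose; not to be disturbed.

How it is judged:
By the outcome, as a careful person would: the job done as asked, in the order asked, and still so for the second after the job is handed in, with the robot touching nothing.
It also fails if it takes over 61 s, if anything falls off the work surface, if the arm or the gripper's body presses on something with over 40 N, if the wrist force passes 120 N, or if a joint passes its speed limit or range.

## Robot

A 7-joint arm with a two-finger parallel gripper is mounted at the origin on the work surface. World frame = base frame: x ahead of the robot, y to its left, z up, the work surface at z = 0. Lengths are in m, angles in rad, forces in N, time in s.
With the tool pointing down it reaches from about 0.4 to 0.85 m from the base axis. Payload 10.4 kg.
Tool frame: the origin (TCP) lies between the finger pads; the fingertips stand 25 mm ahead of it and the grasp point (between the pads) lies 6 mm ahead of it; z points along the fingers, y is the line along which they close (so a half turn about z gives the same grasp; the last joint's range is limited). The gripper opens to 85 mm and grips with 20 to 120 N. Pads are 22 mm wide; open, the fingers measure 114 mm over their backs; the gripper's body (76 mm by 85 mm) begins 54 mm behind the grasp point. The pads swing forward as they close: fully open they stand 13 mm farther back than shut.
Start: joints at [-1.326, 0.332, -0.065, 1.46, 0.022, 1.35, -0.088], TCP at [0.165, 0.603, 0.256] pointing down, gripper open.
Joint ranges: [-2.6, 2.6], [-0.5, 2.12], [-1.47, 1.34], [0.16, 2.42], [-1.27, 4.41], [0.06, 2.06], [-2.6, 2.6]. Speed limits (rad/s): [2.22, 2.22, 2.79, 2.79, 3.14, 3.14, 3.14].

## Interface

Orientations are given as [roll, pitch, yaw] about the fixed x, y, z axes, in that order (R = Rz(yaw) Ry(pitch) Rx(roll)).
In Python, from plant import arm gives the robot as it stands.
- The arm moves only by the tool send_rows, never from a script. Its argument "increments" is a list of rows, each a list of 2 entries, a list of its own where there are three numbers: the shift along the tool's x, y, z in mm, then the turn about the tool's z in rad. A call has 1 to 10 rows; each row is the pose to reach, as a shift and turn from the pose commanded when the call began, along the tool's axes at that moment; what a row does not reach only later rows make up. A row lasts 1/8 s, in which the tool goes at most 62.5 mm and 10.7 degrees, less where a joint would pass 70% of its speed; a pose out of reach is approached as far as the arm can. A call with a gripper value outside its range is refused whole. "hand" is the opening, from -1 (shut) to 1 (fully open), set as the call begins (left out, the last holds). The fingers move at their own pace and stop on an object; "newtons" is the grip in N (left out, the last holds). Time passes only in rows, so rows that repeat a pose let the fingers close. It gives the time, the measured TCP pose, the force, the opening and the grip force at its end, in the units of the state.
- arm.sense(): the state, without advancing time (a new reading comes with each control period).
- arm.grab_frame(name): name is "scene" or "top" or "wrist"; returns the picture (420x560x3 uint8, red, green, blue); there is no depth.
- arm.calibration(name): a dict with "intrinsics" (3x3 intrinsics, pixels), "extrinsics" (4x4, takes a point from world to camera coordinates); the wrist camera has in their place "T_tool_cam" (4x4, takes a point from camera to tool coordinates, whose origin is the TCP and whose axes are the flange's). Camera axes: x right, y down, z forward; pixel columns grow to the right and rows downward; lengths in m; the calibration is good to about 2 mm. A picture is of the moment at which its call begins: read the wrist's pose just before it. calibration takes no time and is no camera call.
- arm.close_job(): hands the job in; it is judged then, once.
The state is a dict: "time": time; "joints": joint angles; "dq": joint speeds; "joint_efforts": joint torques, N m; "tcp_pos": TCP position; "eef_rot": TCP orientation; "ft_force": force on the tool from outside, world axes, zero at the start; "moment": the same for the moment, N m; "finger_gap": finger opening in m; "gripper_force": force on a finger pad.
Only numpy, scipy, OpenCV 4.12 (cv2) and the standard library are available. Lean on these libraries where they do the work, as an engineer would, in place of code of your own. Each camera call takes 0.05 s, during which the arm holds its last target. There are 200 camera calls.

## Working session

There is one attempt and no reset: what is moved stays moved. The work goes in short steps, Python scripts to look and compute and a tool call to move; the robot and the scene stay as the last step left them, time stands still between calls to the robot, and variables do not carry over. Pictures are saved under pics/ and viewed, at most 10 in all, crops included, and the job is handed in when it is done.

Besides the shell and the picture viewer there is one more tool, called by a JSON object that holds its "op" and its "data". send_rows: Moves the arm, as the interface text tells. Its arguments: {"type":"object","properties":{"increments":{"type":"array","items":{"type":"array"}},"hand":{"type":"number"},"newtons":{"type":"number"}},"required":["increments"]}

```bash
mkdir -p pics; ls; python3 - <<'E'
from plant import arm
import cv2,numpy as np
s=arm.sense();print({k:np.round(v,3) for k,v in s.items()})
for n in("scene","top"):
    im=arm.grab_frame(n);cv2.imwrite(f"pics/{n}0.png",im[:,:,::-1]);c=arm.calibration(n);print(n,np.round(c["intrinsics"],1).tolist(),np.round(c["extrinsics"],3).tolist())
print(arm.calibration("wrist"))
E
```

```text
pics
{'time': np.float64(0.0), 'joints': array([-1.326,  0.333, -0.065,  1.461,  0.022,  1.35 , -0.088]), 'dq': array([ 0.   , -0.   ,  0.   , -0.001,  0.   ,  0.001,  0.001]), 'joint_efforts': array([-0.0000e+00, -6.2543e+01,  4.9000e-02, -3.9162e+01,  1.6000e-02,
        9.0000e-03,  0.0000e+00]), 'tcp_pos': array([0.165, 0.602, 0.256]), 'eef_rot': array([-3.14 ,  0.   ,  2.874]), 'ft_force': array([ 0.638,  0.117, -0.161]), 'moment': array([-0.018, -0.008,  0.036]), 'gripper_force': np.float64(0.0), 'finger_gap': np.float64(0.085)}
scene [[445.5, 0.0, 280.9], [0.0, 445.5, 207.8], [0.0, 0.0, 1.0]] [[0.795, 0.607, -0.006, -0.472], [0.459, -0.609, -0.647, -0.203], [-0.396, 0.511, -0.763, 1.518], [0.0, 0.0, 0.0, 1.0]]
top [[436.0, 0.0, 282.6], [0.0, 436.0, 213.1], [0.0, 0.0, 1.0]] [[-0.002, -1.0, -0.001, 0.006], [-0.998, 0.002, -0.058, 0.555], [0.058, 0.001, -0.998, 1.119], [0.0, 0.0, 0.0, 1.0]]
{'intrinsics': array([[319.71683281,   0.        , 281.42033447],
       [  0.        , 319.71683281, 211.38328476],
       [  0.        ,   0.        ,   1.        ]]), 'T_tool_cam': array([[-2.90608966e-04, -9.58555163e-01, -2.84906853e-01,
         7.15196897e-02],
       [ 9.99999790e-01, -1.13437253e-04, -6.38359655e-04,
         1.56694300e-03],
       [ 5.79583892e-04, -2.84906979e-01,  9.58554995e-01,
        -1.17861948e-01],
       [ 0.00000000e+00,  0.00000000e+00,  0.00000000e+00,
         1.00000000e+00]])}
```

View pics/top0.png

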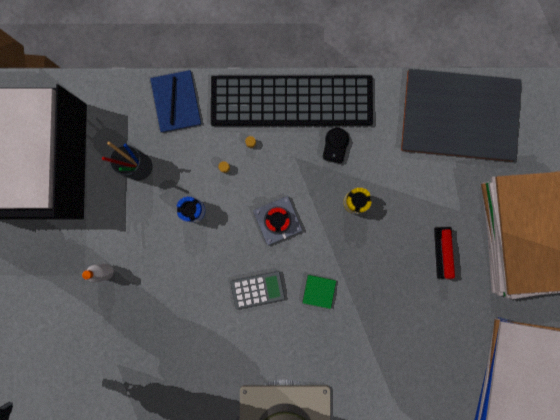

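View pics/scene0.png

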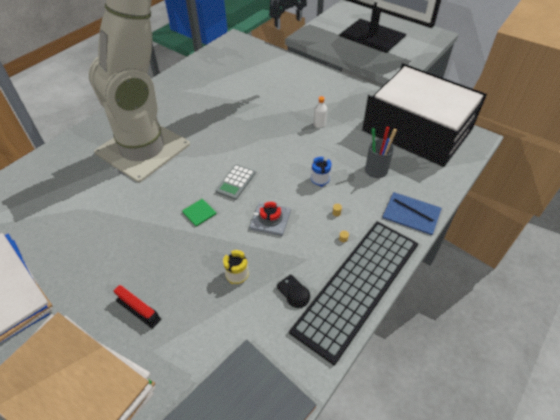

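The top view shows gold at (359,201), silver at (189,209) and the stand's red crown at (278,220), with the white mark near (285,237). All three are well clear of the clutter.

```bash
cat > h.py <<'E'
from plant import arm
import cv2,numpy as np
from scipy.spatial.transform import Rotation as R
HUE={'gold':[((20,110,60),(35,255,255))],'silver':[((105,130,50),(130,255,255))],'red':[((0,130,60),(8,255,255)),((172,130,60),(180,255,255))]}
def mask(im,c):
    h=cv2.cvtColor(im,cv2.COLOR_RGB2HSV);return sum(cv2.inRange(h,np.array(a),np.array(b)) for a,b in HUE[c])
def cam(name,s=None):
    c=arm.calibration(name);K=c["intrinsics"]
    if name!="wrist": return K,np.linalg.inv(c["extrinsics"])
    T=np.eye(4);T[:3,:3]=R.from_euler('xyz',s["eef_rot"]).as_matrix();T[:3,3]=s["tcp_pos"];return K,T@c["T_tool_cam"]
def onplane(K,T,uv,z):
    d=np.c_[np.atleast_2d(uv),np.ones(len(np.atleast_2d(uv)))]@np.linalg.inv(K).T@T[:3,:3].T
    return T[:3,3]+d*((z-T[2,3])/d[:,2])[:,None]
def pix(K,T,p):
    q=(np.atleast_2d(p)-T[:3,3])@T[:3,:3]@K.T;return q[:,:2]/q[:,2:]
def totool(s,p):
    return R.from_euler('xyz',s["eef_rot"]).as_matrix().T@(np.asarray(p)-s["tcp_pos"])*1000
E
python3 - <<'E'
from h import *
im=arm.grab_frame("top");K,T=cam("top")
for c,z,p in(('gold',.078,(359,201)),('silver',.078,(189,209)),('red',.05,(278,220))):
    m=mask(im,c);w=np.zeros_like(m);cv2.circle(w,p,22,255,-1);m&=w
    pts=np.argwhere(m)[:,::-1].astype(np.float32);(u,v),r=cv2.minEnclosingCircle(pts)
    P=onplane(K,T,(u,v),z)[0];print(c,(u,v,r),P.round(4),totool(arm.sense(),P+[0,0,.12]).round(1))
E
```

```text
gold (357.1000061035156, 200.14999389648438, 14.423439979553223) [ 0.5832 -0.1792  0.078 ] [-609.8 -643.2   58.4]
silver (188.54347229003906, 208.5, 12.938987731933594) [0.5634 0.2361 0.078 ] [-480.9 -247.9   58. ]
red (277.04254150390625, 219.3829803466797, 12.53682804107666) [0.5374 0.0186 0.05  ] [-513.3 -464.5   86.2]
```

{"op": "send_rows", "data": {"increments": [[[-481,-248,40],0],[[-481,-248,55],0],[[-481,-248,55],0],[[-481,-248,55],0],[[-481,-248,55],0],[[-481,-248,55],0],[[-481,-248,55],0],[[-481,-248,55],0],[[-481,-248,55],0],[[-481,-248,55],0]]}}

```text
time: 1.4
tcp_pos: [0.5657, 0.2321, 0.2005]
eef_rot: [-3.139, 0.001, 2.868]
ft_force: [-1.1, -0.0, -0.9]
finger_gap: 0.0853
gripper_force: 0.0
```

{"op": "send_rows", "data": {"increments": [[[0,0,0],0],[[0,0,0],0],[[0,0,0],0]]}}

```text
time: 1.78
tcp_pos: [0.563, 0.2374, 0.2015]
eef_rot: [3.141, -0.0, 2.876]
ft_force: [-0.4, 0.4, -0.4]
finger_gap: 0.085
gripper_force: 0.0
```

```bash
python3 - <<'E'
from h import *
s=arm.sense();im=arm.grab_frame("wrist");np.savez("silver.npz",im=im,**{k:s[k] for k in("eef_rot","tcp_pos")});cv2.imwrite("pics/silver.png",im[:,:,::-1]);print(s["tcp_pos"],s["eef_rot"],s["joints"].round(2),s["time"])
print(totool(s,[.5374,.0186,s["tcp_pos"][2]]).round(),totool(s,[.5832,-.1792,s["tcp_pos"][2]]).round())
E
```

```text
[0.5629951  0.23739222 0.20149665] [ 3.14104320e+00 -1.15143346e-04  2.87557735e+00] [-0.67  0.34  0.25  1.59 -0.09  1.23  0.9 ] 1.775
[ -33. -218.   -0.] [-129. -397.   -0.]
```

View pics/silver.png

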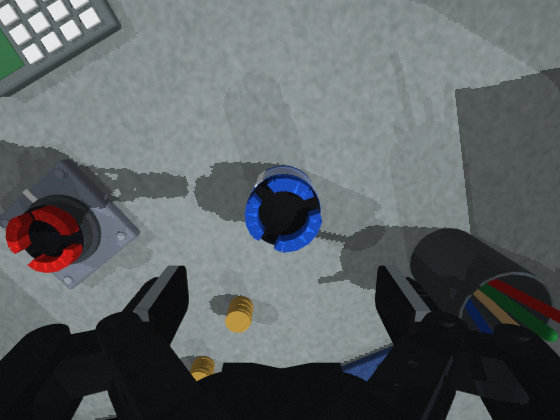

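The wrist view shows the blue crown at (283,212) with its three notches visible. The camera is oblique, so I'll look from directly above each crown to avoid parallax.

{"op": "send_rows", "data": {"increments": [[[-72,0,0],0],[[-72,0,0],0],[[-72,0,0],0],[[-72,0,0],0],[[-72,0,0],0],[[-72,0,0],0]]}}

```text
time: 2.58
tcp_pos: [0.6326, 0.2178, 0.2017]
eef_rot: [3.141, 0.0, 2.875]
ft_force: [-0.8, 0.7, -0.4]
finger_gap: 0.0855
gripper_force: 0.0
```

```bash
cat >> h.py <<'E'
from scipy.optimize import least_squares
def snap(name):
    s=arm.sense();im=arm.grab_frame("wrist");cv2.imwrite(f"pics/{name}.png",im[:,:,::-1]);np.savez(name+".npz",im=im,eef_rot=s["eef_rot"],tcp_pos=s["tcp_pos"]);return s,im
def crown(s,im,c,z,near):
    """centre on plane z and notch directions (world) of a crown seen from the wrist"""
    K,T=cam("wrist",s);m=mask(im,c);w=np.zeros_like(m);u=pix(K,T,[*near,z])[0];cv2.circle(w,tuple(int(a) for a in u),70,255,-1)
    m=cv2.morphologyEx(m&w,cv2.MORPH_OPEN,np.ones((3,3),np.uint8))
    hull=cv2.convexHull(np.argwhere(m)[:,::-1].astype(np.int32))[:,0]
    d=onplane(K,T,hull.astype(float),z)[:,:2]
    f=least_squares(lambda p:np.hypot(*(d-p).T)-.0305,near,loss='soft_l1',f_scale=.0007)
    p=f.x;a=np.radians(np.arange(0,360,.5));prof=np.zeros(len(a))
    for r in np.arange(.023,.0285,.0005):
        q=np.c_[p[0]+r*np.cos(a),p[1]+r*np.sin(a),0*a+z];uv=pix(K,T,q).astype(np.float32)
        prof+=cv2.remap(m,uv[None,:,0],uv[None,:,1],cv2.INTER_LINEAR)[0]/255/11
    o=np.roll(prof<.5,-int(np.argmax(prof>.5)));sh=int(np.argmax(prof>.5))
    e=np.flatnonzero(np.diff(o.astype(int)));runs=[(((e[i]+e[i+1])/2+sh)*.5+.25,(e[i+1]-e[i])*.5) for i in range(0,len(e)-1,2)]
    print(c,"px",u.round(),"centre",p.round(4),"rms",np.abs(f.fun).mean().round(5),"notches",[(round((b+180)%360-180,1),round(wd,1)) for b,wd in runs])
    return p
E
python3 - <<'E'
from h import *
s,im=snap("silver2")
crown(s,im,'silver',.078,(.5634,.2361))
print(s["time"],totool(s,[.5374,.0186,s["tcp_pos"][2]]).round(),totool(s,[.5832,-.1792,s["tcp_pos"][2]]).round())
E
```

```text
silver px [279. 116.] centre [0.5678 0.239 ] rms 0.00034 notches [(np.float64(95.8), np.float64(29.0)), (np.float64(-155.2), np.float64(29.0)), (np.float64(-45.2), np.float64(29.0))]
2.575 [  39. -217.   -0.] [ -57. -396.   -0.]
```

View pics/silver2.png

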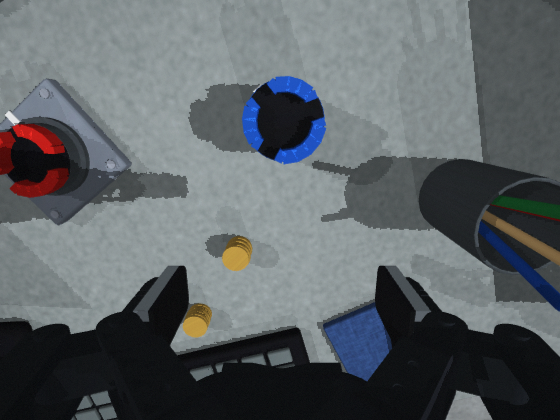

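The plumb view is clean, with the blue crown at (285,120). Silver's centre is (0.568, 0.239), its key direction is -155.2°, so its yaw is +24.8°. Stand next.

{"op": "send_rows", "data": {"increments": [[[-34,-217,0],0],[[-34,-217,0],0],[[-34,-217,0],0],[[-34,-217,0],0],[[-34,-217,0],0],[[-34,-217,0],0],[[-34,-217,0],0],[[-34,-217,0],0]]}}

```text
time: 3.62
tcp_pos: [0.6085, 0.0002, 0.2012]
eef_rot: [3.141, -0.0, 2.876]
ft_force: [0.4, 0.3, -0.0]
finger_gap: 0.0856
gripper_force: 0.0
```

```bash
python3 - <<'E'
from h import *
s,im=snap("stand")
crown(s,im,'red',.05,(.5374,.0186))
print(s["time"],totool(s,[.5832,-.1792,s["tcp_pos"][2]]).round())
E
```

```text
red px [278. 114.] centre [0.5418 0.019 ] rms 0.00037 notches [(np.float64(74.2), np.float64(28.0)), (np.float64(-176.5), np.float64(29.5)), (np.float64(-66.8), np.float64(30.0))]
3.625 [ -23. -180.   -0.]
```

View pics/stand.png

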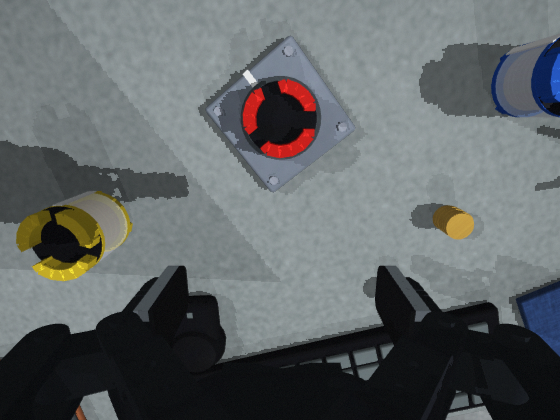

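The stand crown at (281,118) is centred at (0.542, 0.019), with yaw about +3.6°. Gold next.

{"op": "send_rows", "data": {"increments": [[[-98,-180,0],0],[[-98,-180,0],0],[[-98,-180,0],0],[[-98,-180,0],0],[[-98,-180,0],0],[[-98,-180,0],0],[[-98,-180,0],0],[[-98,-180,0],0]]}}

```text
time: 4.68
tcp_pos: [0.6555, -0.1992, 0.2015]
eef_rot: [3.141, 0.0, 2.875]
ft_force: [0.6, -0.9, 0.1]
finger_gap: 0.0855
gripper_force: 0.0
```

```bash
python3 - <<'E'
from h import *
s,im=snap("gold")
p=crown(s,im,'gold',.078,(.5832,-.1792))
# grasp point 8 mm above centre: z .047 => tcp .053
print(s["time"],s["joints"].round(2),totool(s,[*p,.053]).round(1),totool(s,[*p,.13]).round(1))
E
```

```text
gold px [280. 111.] centre [ 0.5893 -0.1842] rms 0.00044 notches [(np.float64(58.2), np.float64(29.0)), (np.float64(167.5), np.float64(28.5)), (np.float64(-82.5), np.float64(29.5))]
4.675 [-0.06  0.52  0.42  1.37 -0.21  1.29  1.67] [ 67.9  -3.  148.5] [67.9 -3.  71.5]
```

View pics/gold.png

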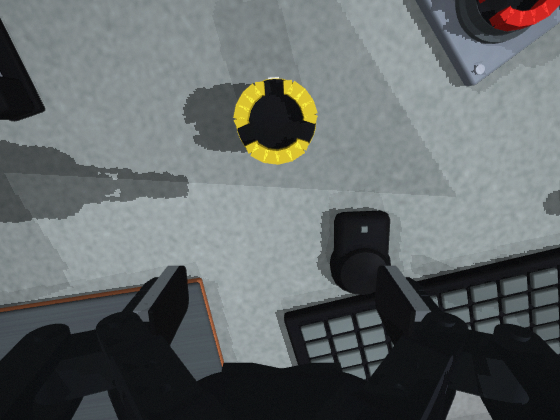

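Gold at (276,120): centre (0.589, -0.184), yaw about -12.3°. It needs a +15.9° world turn to match the stand. Descending and gripping.

{"op": "send_rows", "data": {"increments": [[[68,-3,30],0],[[68,-3,50],0],[[68,-3,60],0],[[68,-3,60],0],[[68,-3,90],0],[[68,-3,120],0],[[68,-3,140],0],[[68,-3,151],0],[[68,-3,151],0],[[68,-3,151],0]], "hand": 1}}

```text
time: 5.98
tcp_pos: [0.5896, -0.1857, 0.0513]
eef_rot: [3.141, 0.002, 2.874]
ft_force: [-0.1, -0.1, -0.1]
finger_gap: 0.0856
gripper_force: 0.0
```

{"op": "send_rows", "data": {"increments": [[[0,0,0],0],[[0,0,0],0],[[0,0,0],0],[[0,0,0],0],[[0,0,0],0],[[0,0,0],0],[[0,0,0],0],[[0,0,0],0]], "hand": -1, "newtons": 50}}

```text
time: 6.98
tcp_pos: [0.5894, -0.1856, 0.0513]
eef_rot: [3.141, 0.001, 2.874]
ft_force: [-1.8, -0.4, 6.5]
finger_gap: 0.0609
gripper_force: 53.6
```

```bash
python3 - <<'E'
from h import *
s=arm.sense();p=s["tcp_pos"]
print(s["time"],p,s["eef_rot"],s["finger_gap"],s["gripper_force"],s["ft_force"])
# tcp rel to gold centre measured; place so gold centre above stand, turn by world +15.9
print("tcp-gold xy",(p[:2]-[.5893,-.1842])*1000,"move",totool(s,[.5418,.019,p[2]]).round(1))
E
```

```text
6.975 [ 0.58941726 -0.18562959  0.05131252] [3.14131934e+00 1.38431861e-03 2.87367395e+00] 0.06091027008852059 53.56003307271749 [-1.76616721 -0.38069167  6.5302835 ]
tcp-gold xy [ 0.11725521 -1.42958535] move [ 1.001e+02  1.847e+02 -1.000e-01]
```

{"op": "send_rows", "data": {"increments": [[[0,0,-20],0],[[0,0,-50],0],[[0,0,-80],0],[[0,0,-100],0],[[0,0,-100],0]]}}

```text
time: 7.6
tcp_pos: [0.5896, -0.1856, 0.152]
eef_rot: [3.141, 0.003, 2.874]
ft_force: [0.2, 0.0, -3.2]
finger_gap: 0.0607
gripper_force: 55.5
```

```bash
python3 - <<'E'
from h import *
s,im=snap("held")
p=s["tcp_pos"];print(p,s["time"],s["finger_gap"],s["gripper_force"],s["ft_force"])
c=crown(s,im,'gold',p[2]-.0513+.078,p[:2])
print((c-p[:2])*1000)
E
```

```text
[ 0.58964789 -0.18561966  0.15197736] 7.6 0.06065037407279167 55.480121282162145 [ 0.16310314  0.00707802 -3.21958919]
gold px [277. 338.] centre [ 0.5947 -0.1906] rms 0.00475 notches [(np.float64(126.5), np.float64(89.5))]
[ 5.06672921 -5.02808501]
```

View pics/held.png

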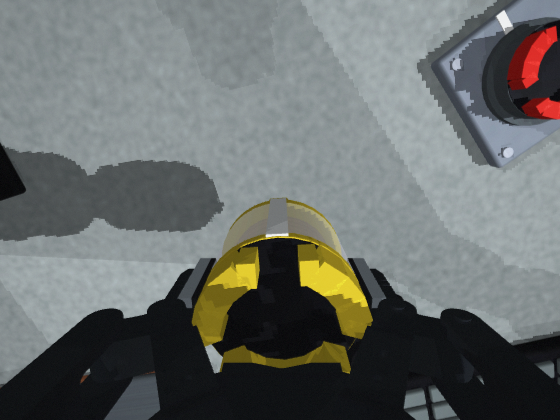

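The picture shows gold held upright and centred between the pads (crown columns 193–373). That means the 1.4 mm lateral discrepancy was camera bias, and I apply the same offset at the stand.

{"op": "send_rows", "data": {"increments": [[[30,50,0],-0.05],[[60,100,0],-0.12],[[85,150,0],-0.2],[[99.7,183.4,0],-0.277],[[99.7,183.4,0],-0.277],[[99.7,183.4,20],-0.277],[[99.7,183.4,40],-0.277],[[99.7,183.4,46],-0.277],[[99.7,183.4,46],-0.277],[[99.7,183.4,46],-0.277]]}}

```text
time: 8.9
tcp_pos: [0.5417, 0.0176, 0.1049]
eef_rot: [3.141, 0.001, -3.133]
ft_force: [-0.1, 0.2, -3.4]
finger_gap: 0.0606
gripper_force: 56.0
```

{"op": "send_rows", "data": {"increments": [[[0,0,3],0],[[0,0,6],0],[[0,0,8],0],[[0,0,10],0],[[0,0,10],0]]}}

```text
time: 9.52
tcp_pos: [0.5412, 0.0178, 0.0941]
eef_rot: [3.142, -0.0, -3.132]
ft_force: [-1.3, -0.6, -3.4]
finger_gap: 0.0608
gripper_force: 56.0
```

z = 0.094 is already below lugs-on-rim (0.0973) with no contact force, so the lugs are in the notches. Continuing down.

{"op": "send_rows", "data": {"increments": [[[0,0,2],0],[[0,0,4],0],[[0,0,5],0],[[0,0,5.5],0],[[0,0,5.5],0]]}}

```text
time: 10.15
tcp_pos: [0.5413, 0.0178, 0.0893]
eef_rot: [3.141, -0.0, -3.132]
ft_force: [-4.0, -0.7, 5.4]
finger_gap: 0.0609
gripper_force: 57.0
```

Seated: z = 0.0893 is exactly home, with support force. Releasing, rising and re-measuring the gold crown from above.

{"op": "send_rows", "data": {"increments": [[[0,0,0],0],[[0,0,0],0],[[0,0,0],0],[[0,0,0],0],[[0,0,-30],0],[[0,0,-70],0],[[0,0,-120],0],[[-40,0,-150],0],[[-72,0,-150],0],[[-72,0,-150],0]], "hand": 1}}

```text
time: 11.4
tcp_pos: [0.6145, 0.0186, 0.2383]
eef_rot: [-3.141, 0.0, -3.132]
ft_force: [-1.4, 0.1, -0.3]
finger_gap: 0.0854
gripper_force: 0.0
```

{"op": "send_rows", "data": {"increments": [[[0,0,0],0],[[0,0,0],0],[[0,0,0],0]]}}

```text
time: 11.78
tcp_pos: [0.6129, 0.0185, 0.239]
eef_rot: [3.141, 0.0, -3.132]
ft_force: [-0.8, 0.8, 0.1]
finger_gap: 0.0854
gripper_force: 0.0
```

```bash
python3 - <<'E'
from h import *
s,im=snap("placed")
p=s["tcp_pos"];print(p,s["eef_rot"],s["time"],s["finger_gap"])
for z in(.116,.124): crown(s,im,'gold',z,(.5418,.019))
d=np.array([.5678,.239])
print(totool(s,[*d,p[2]]).round(1),s["joints"].round(2))
E
```

```text
[0.61287418 0.01850724 0.23896909] [ 3.14124064e+00  8.08036481e-05 -3.13236285e+00] 11.775 0.08537937398891333
gold px [281. 116.] centre [0.5411 0.0189] rms 0.00037 notches [(np.float64(74.0), np.float64(28.5)), (np.float64(-176.2), np.float64(29.0)), (np.float64(-66.0), np.float64(29.5))]
gold px [281. 116.] centre [0.5411 0.0183] rms 0.00105 notches [(np.float64(74.2), np.float64(28.0)), (np.float64(-177.2), np.float64(29.0)), (np.float64(-65.5), np.float64(30.5))]
[4.300e+01 2.209e+02 1.000e-01] [-0.36  0.32  0.32  1.54 -0.1   1.3   1.55]
```

View pics/placed.png

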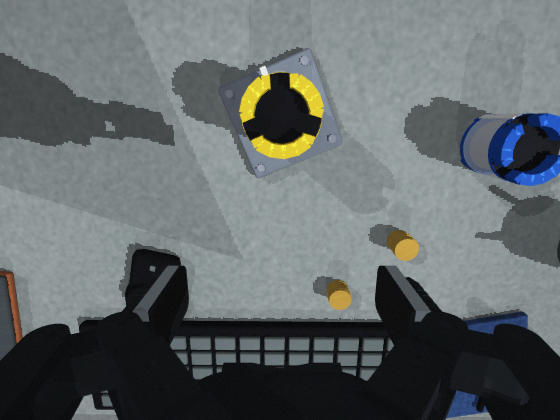

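The picture shows the gold crown at (283,115), home on the stand with yaw about 3.9°. Now fetching silver.

{"op": "send_rows", "data": {"increments": [[[10,55,0],0],[[20,110,0],0],[[30,165,0],0],[[43,219.5,0],0],[[43,219.5,20],0],[[43,219.5,60],0],[[43,219.5,110],0],[[43,219.5,150],0],[[43,219.5,175],0],[[43,219.5,187.7],0]]}}

```text
time: 13.08
tcp_pos: [0.5676, 0.2373, 0.0498]
eef_rot: [-3.141, -0.002, -3.132]
ft_force: [-0.1, -0.4, 0.6]
finger_gap: 0.0858
gripper_force: 0.0
```

{"op": "send_rows", "data": {"increments": [[[0,0,0],0],[[0,0,0],0]]}}

```text
time: 13.32
tcp_pos: [0.569, 0.2379, 0.0524]
eef_rot: [3.141, 0.002, -3.132]
ft_force: [-0.1, -0.0, 0.1]
finger_gap: 0.0858
gripper_force: 0.0
```

{"op": "send_rows", "data": {"increments": [[[0,0,0],0],[[0,0,0],0],[[0,0,0],0],[[0,0,0],0],[[0,0,0],0],[[0,0,0],0],[[0,0,0],0],[[0,0,0],0]], "hand": -1, "newtons": 50}}

```text
time: 14.32
tcp_pos: [0.5689, 0.238, 0.0524]
eef_rot: [3.141, 0.001, -3.132]
ft_force: [-1.2, 0.2, 7.1]
finger_gap: 0.0609
gripper_force: 53.6
```

{"op": "send_rows", "data": {"increments": [[[0,0,-20],0],[[0,0,-60],0],[[0,0,-110],0],[[0,0,-150],0],[[0,0,-160],0],[[0,0,-160],0],[[0,0,-160],0]]}}

```text
time: 15.2
tcp_pos: [0.5674, 0.2372, 0.2092]
eef_rot: [-3.14, -0.003, -3.132]
ft_force: [-0.3, -0.0, -3.6]
finger_gap: 0.0605
gripper_force: 55.6
```

```bash
python3 - <<'E'
from h import *
s,im=snap("held2")
p=s["tcp_pos"];print(p,s["eef_rot"],s["joints"].round(2))
print(totool(s,[.5411,.0175,p[2]]).round(1))
E
```

```text
[0.56738313 0.23723626 0.20915426] [-3.14022235e+00 -2.79060784e-03 -3.13229853e+00] [-0.64  0.34  0.21  1.56 -0.07  1.25  1.16]
[  28.3 -219.5    0.4]
```

View pics/held2.png

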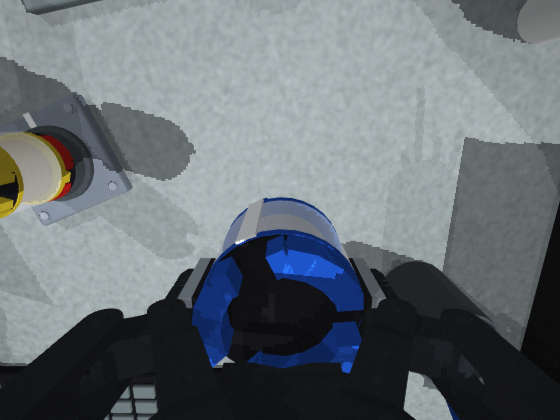

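Silver is held upright. Moving over gold with the +0.37 tool turn, staying above the rim, then checking.

{"op": "send_rows", "data": {"increments": [[[8,-55,0],0.08],[[15,-110,0],0.18],[[22,-165,0],0.28],[[27,-220,0],0.37],[[27,-220,0],0.37],[[27,-220,15],0.37],[[27,-220,28],0.37],[[27,-220,35],0.37],[[27,-220,35],0.37],[[27,-220,35],0.37]]}}

```text
time: 16.5
tcp_pos: [0.5435, 0.0175, 0.1764]
eef_rot: [3.141, 0.0, 2.781]
ft_force: [0.2, 0.3, -4.2]
finger_gap: 0.0606
gripper_force: 56.0
```

```bash
python3 - <<'E'
from h import *
s=arm.sense()
p=s["tcp_pos"];print(p,s["eef_rot"],np.degrees(s["eef_rot"][2]+3.132)%360-360,s["dq"].round(2),totool(s,[.5421,.0171,.1684]).round(1))
E
```

```text
[0.54353818 0.0175484  0.17636497] [3.14132470e+00 3.78537045e-04 2.78112681e+00] -21.202789847083295 [ 0. -0.  0. -0.  0.  0. -0.] [ 1.2 -0.9  8. ]
```

{"op": "send_rows", "data": {"increments": [[[1.2,-0.9,3],0],[[1.2,-0.9,6],0],[[1.2,-0.9,9],0],[[1.2,-0.9,11],0],[[1.2,-0.9,13],0],[[1.2,-0.9,15],0],[[1.2,-0.9,15],0],[[1.2,-0.9,15],0]]}}

```text
time: 17.5
tcp_pos: [0.5419, 0.0169, 0.1612]
eef_rot: [3.141, 0.0, 2.781]
ft_force: [0.7, -0.6, -3.3]
finger_gap: 0.0612
gripper_force: 56.0
```

No contact at 0.161, below lugs-on-rim (0.1644). Continuing to home at 0.1564.

{"op": "send_rows", "data": {"increments": [[[0,0,2],0],[[0,0,4],0],[[0,0,4.8],0],[[0,0,5.2],0],[[0,0,5.2],0]]}}

```text
time: 18.12
tcp_pos: [0.5419, 0.0169, 0.1563]
eef_rot: [3.141, 0.0, 2.781]
ft_force: [-2.8, 0.4, 5.2]
finger_gap: 0.0611
gripper_force: 56.8
```

{"op": "send_rows", "data": {"increments": [[[0,0,0],0],[[0,0,0],0],[[0,0,0],0],[[0,0,0],0],[[0,0,-30],0],[[0,0,-70],0],[[0,0,-120],0],[[-40,0,-150],0],[[-72,0,-150],0],[[-72,0,-150],0]], "hand": 1}}

```text
time: 19.38
tcp_pos: [0.6103, -0.0095, 0.3053]
eef_rot: [-3.14, 0.0, 2.779]
ft_force: [-0.8, 0.1, -0.3]
finger_gap: 0.0853
gripper_force: 0.0
```

{"op": "send_rows", "data": {"increments": [[[0,0,0],0],[[0,0,0],0],[[0,0,0],0]]}}

```text
time: 19.75
tcp_pos: [0.6089, -0.0081, 0.3061]
eef_rot: [3.141, 0.0, 2.781]
ft_force: [0.7, -0.2, -0.2]
finger_gap: 0.0853
gripper_force: 0.0
```

```bash
python3 - <<'E'
from h import *
s,im=snap("final")
print(s["tcp_pos"],s["finger_gap"],s["time"])
for z in(.182,.190): crown(s,im,'silver',z,(.5411,.0189))
sc=arm.grab_frame("scene")
cv2.imwrite("pics/final_scene.png",cv2.resize(sc[120:300,160:400],None,fx=3,fy=3,interpolation=cv2.INTER_CUBIC)[:,:,::-1])
E
```

```text
[ 0.60885491 -0.00813053  0.30610104] 0.08528994067798042 19.75
silver px [281. 115.] centre [0.5412 0.0187] rms 0.00043 notches [(np.float64(74.2), np.float64(28.0)), (np.float64(-176.5), np.float64(28.5)), (np.float64(-66.5), np.float64(29.5))]
silver px [281. 114.] centre [0.5409 0.0185] rms 0.00119 notches [(np.float64(74.0), np.float64(27.5)), (np.float64(-176.8), np.float64(29.0)), (np.float64(-65.5), np.float64(29.5))]
```

View pics/final_scene.png

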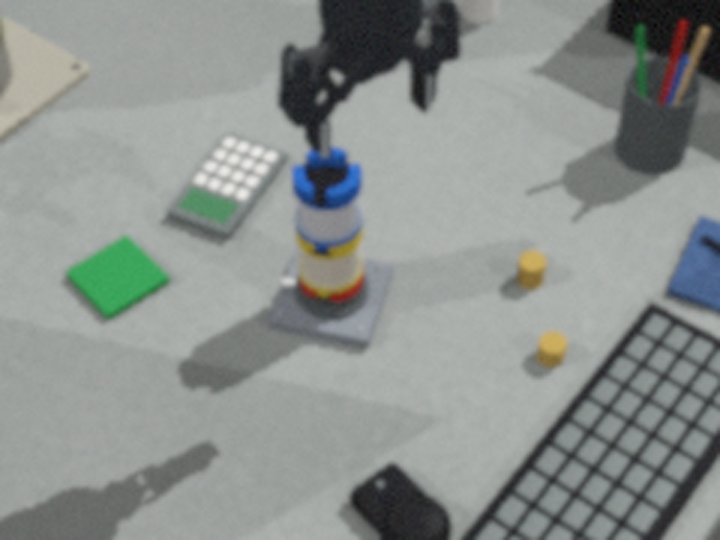

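The crop shows both canisters upright and flush on the stand (tower around (328,230)). The gripper is clear and the other objects are undisturbed.

```bash
python3 -c "
from plant import arm
print(arm.close_job())"
```

```text
the job is handed in; nothing more can be done
None
```

The gold canister is seated fully home on the stand's red crown and the silver one fully home on the gold; both are upright, the other items look undisturbed in the final picture, and the job was handed in at about 20 s.

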